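Self-test of a bench tester: set the level, hold the keyed shorting plug home

TASK

Run the self-test of the blue bench tester: first slide its level fader to the green line and leave it there, because the shorting plug must only go on at that level. Then take the round shorting plug by its knurled collar, stand it on the three-pin socket, turn it under light pressure until its hidden keyways drop over the pins (feel for them, do not force it), and push it fully home against the sprung contact, which would lift it off again. Finish while still gripping the collar and holding the plug pushed home, and leave the screwdriver, side cutters, brass-wool tin and tape roll undisturbed where they are.

Things in the scene. Friction and masses are not known exactly. Their poses are not given: they have to be found in the camera images.
- tester: blue bench tester, fixed: 150 mm (its x) by 210 mm (its y), dark panel on top 52 mm above the counter. Origin: centre of its underside; -x is its front, z up. Fader at y = +58 mm, socket at x = -18, y = -56 mm; other details on the panel are at most 5 mm high.
- socket (a point): centre of the top face of the socket's square aluminium flange (66 mm square, this face 56 mm above the counter), axes as the tester's. The plug is fully home when its rim stands flat on this face. A spigot rises from it: 32 mm diameter, 24 mm high, the top 5 mm tapering to 25 mm.
- pins (a point): point on the spigot's axis level with the tops of its three pins, 12.5 mm above the flange, axes as the tester's. The steel pins, 5 mm thick, stand out level to 20.5 mm from the axis, 120 degrees apart; the angle at which they stand differs from tester to tester and is not reported here.
- contact (a joint): how far the sprung brass contact (10 mm diameter, standing 7 mm proud of the spigot's top) is pressed down, in m: 0 free, 0.006 with the plug fully home. It pushes back with about 2.4 N at first touch and 7 N at home: more than the plug's weight.
- fader (a joint): position of the level fader along its slot, in m: 0 at the front end (tester's -x), 0.070 at the back end (+x). At 0.050 the white line across the cap meets the green line on the panel. It rubs with about 1.5 N and stays where it is left.
- fader_top (a point): centre of the top of the black fader cap (16 mm along the slot, 24 mm across it; 22 mm above the panel, 74 mm above the counter), axes as the tester's; the cap slides along x.
- plug: round shorting plug, 53 mm high, about 0.12 kg, open end down on the counter. Origin: centre of its rim (underside), z up its axis. Dark skirt 54 mm in diameter, 25 mm high; bore 35 mm diameter, 25 mm deep, with three hidden keyways 120 degrees apart (one along +x), 10 mm wide, 13 mm at the rim. No lock: it must be held down on the socket.
- collar (a point): point on the plug's axis 40 mm above its rim, midway up the solid knurled collar by which to grip it (41 mm diameter, from 25 to 53 mm above the rim, a red disc on top), axes as the plug's. While the keyways miss the pins the rim rests on the pins and can be turned there; within about 7 degrees of a match (one every 120 degrees) it can drop all the way.
- screwdriver: orange screwdriver, 169 mm long, 22 mm thick, lying on the counter; origin under its middle, long axis y. Not to be disturbed.
- side_cutters: red-handled side cutters, 128 x 36 x 12 mm, lying on the counter; origin under the middle, long axis y. Not to be disturbed.
- wool_tin: yellow tin of brass wool, 63 mm across, 48 mm high; origin under its middle. Not to be disturbed.
- tape_roll: roll of black tape lying flat, 58 mm across, 19 mm high; origin under its middle. Not to be disturbed.
There are look-alikes about, which are no part of the job. What is shaped like the plug but brown or turquoise is not meant.

How it is judged:
By the outcome, as a careful person would: the job done as asked, in the order asked, and still so for the second after the job is handed in, while the arm keeps its last pose, push and grip.
It also fails if it takes over 72 s, if anything falls off the work surface, if the arm or the gripper's body presses on something with over 40 N, if the wrist force passes 120 N, or if a joint passes its speed limit or range.

ROBOT

A 6-joint arm with a two-finger parallel gripper is mounted at the origin on a cart in front of the work surface, level with it; the furniture and walls round the work are solid. World frame = base frame: x ahead of the robot, y to its left, z up, the work surface at z = 0. Lengths are in m, angles in rad, forces in N, time in s.
With the tool pointing down it reaches from about 0.35 to 0.975 m from the base axis. Payload 4.9 kg.
Tool frame: the origin (TCP) lies between the finger pads; the fingertips stand 25 mm ahead of it and the grasp point (between the pads) lies 6 mm ahead of it; z points along the fingers, y is the line along which they close (so a half turn about z gives the same grasp; the last joint's range is limited). The gripper opens to 85 mm and grips with 20 to 120 N. Pads are 22 mm wide; open, the fingers measure 114 mm over their backs; the gripper's body (76 mm by 85 mm) begins 54 mm behind the grasp point. The pads swing forward as they close: fully open they stand 13 mm farther back than shut.
Start: joints at [1.21, 0.053, 1.613, -0, 1.476, -0.119], TCP at [0.15, 0.607, 0.256] pointing down, gripper open.
Joint ranges: [-3.01, 3.01], [-1.01, 2.22], [0.06, 2.58], [-1.02, 4.17], [0.09, 2.62], [-3.14, 3.14]. Speed limits (rad/s): [2.57, 2.57, 3.14, 3.14, 3.14, 3.14].

INTERFACE

Orientations are given as a unit quaternion [w, x, y, z].
In Python, from plant import manip gives the robot as it stands.
- The arm moves only by the shell command python3 -m inch 'ROWS'. ROWS is JSON, a list of rows, each a list of 3 entries, a list of its own where there are three numbers: the shift along the tool's x, y, z in m, then the turn, a rotation vector about the tool's x, y, z in rad, then the opening, from 0 (shut) to 1 (fully open). A call has 1 to 8 rows; each row shifts and turns the commanded pose from where the row before left it, along the tool's axes as they then stand; what a row does not reach is not made up. A row lasts 1/10 s, in which the tool goes at most 50 mm and 8.59 degrees, less where a joint would pass 70% of its speed; a pose out of reach is approached as far as the arm can. A call with a gripper value outside its range is refused whole. The fingers move at their own pace and stop on an object; the grip force is fixed at half the most. Time passes only in rows, so rows that do not move let the fingers close. It gives the time, the measured TCP pose, the force, the opening and the grip force at its end, in the units of the state.
- manip.state(): the state, without advancing time (a new reading comes with each control period).
- manip.grab_frame(name): name is "side" or "top" or "wrist"; returns (picture, depth): 400x640x3 uint8, red, green, blue; 400x640 float32, m along the optical axis (not along the pixel's ray), 0 where there is no reading.
- manip.camera_params(name): a dict with "camera_matrix" (3x3 intrinsics, pixels), "rvec" (rotation vector, rad) and "tvec" (3), from world to camera coordinates, as OpenCV has them. Camera axes: x right, y down, z forward; pixel columns grow to the right and rows downward; lengths in m; the calibration is good to about 2 mm. A picture is of the moment at which its call begins: read the wrist's pose just before it. camera_params takes no time and is no camera call; for the wrist camera it gives the pose at the moment of the call.
- manip.job_done(): hands the job in; it is judged then, once.
Trained networks look in the newest picture that a camera, given by its name, has taken for a name from the list of things; names that differ only in an ending like _2 or _b are one class to them, and where a whole thing is asked for, a point or a joint stands for the part that bears it (a point fixed in the world has none). Each returns a list of dicts, best first, with "score" (0 to 1); they miss things now and then, are a little off and sometimes report something else, mostly with a low value. They report only what shows in the picture. A call takes as long as a camera call. They do not tell look-alikes from the thing itself.
- manip.look_for(camera, label): "point" ([x, y, z] in m, in world coordinates, good to about 4 mm: the middle of the surface that is visible of it).
The state is a dict: "time": time; "joint_pos": joint angles; "joint_vel": joint speeds; "joint_efforts": joint torques, N m; "tool_pos": TCP position; "tool_rot": TCP orientation; "contact_force": force on the tool from outside, world axes, zero at the start; "ft_torque": the same for the moment, N m; "gripper_width": opening from 0.0 (shut) to 1.0 (fully open); "grasp_force": force on a finger pad.
Only numpy, scipy, OpenCV 4.12 (cv2) and the standard library are available. Lean on these libraries where they do the work, as an engineer would, in place of code of your own. Each camera call takes 0.05 s, during which the arm holds its last target. There are 200 camera calls.

## Working session

There is one attempt and no reset: what is moved stays moved. The work goes in short steps, Python scripts to look and compute and a shell command to move; the robot and the scene stay as the last step left them, time stands still between calls to the robot, and variables do not carry over. Pictures are saved under pics/ and viewed, at most 10 in all, crops included, and the job is handed in when it is done.

```bash
mkdir -p pics
cat > h.py <<'E'
from plant import manip
import numpy as np, cv2
from scipy.spatial.transform import Rotation as R
def grab(n,fn=None):
    c=manip.camera_params(n); p,d=manip.grab_frame(n)
    if fn: cv2.imwrite('pics/'+fn,p[:,:,::-1])
    return p,d,c
def world(c,d,u,v,z=None):
    K=c["camera_matrix"];M=cv2.Rodrigues(np.array(c["rvec"],float))[0];t=np.array(c["tvec"]).ravel()
    r=np.linalg.inv(np.array(K))@[u,v,1.]
    o=-M.T@t
    if z is None: return M.T@(r*d[int(round(v)),int(round(u))]-t)
    w=M.T@r; return o+w*(z-o[2])/w[2]
def st():
    s=manip.state(); return {k:np.round(s[k],4) for k in("time","tool_pos","tool_rot","contact_force","ft_torque","gripper_width","grasp_force","joint_pos")}
E
python3 - <<'E'
from h import *
p,d,c=grab("top","top1.png"); p2,d2,c2=grab("side","side1.png")
np.savez('top1.npz',p=p,d=d)
for l in("tester","socket","fader","fader_top","plug","collar","screwdriver","side_cutters","wool_tin","tape_roll"):
    print(l,[(np.round(x["point"],3).tolist(),round(x["score"],2)) for x in manip.look_for("top",l)])
print(st())
E
```

```text
tester []
socket [([0.557, 0.135, 0.051], 0.67)]
fader [([0.561, 0.195, 0.075], 0.58)]
fader_top [([0.56, 0.19, 0.077], 0.61), ([0.361, -0.094, 0.019], 0.55)]
plug [([0.59, -0.18, 0.054], 0.86), ([0.498, -0.207, 0.05], 0.85), ([0.4, -0.232, 0.046], 0.77)]
collar [([0.496, -0.211, 0.048], 0.84), ([0.402, -0.231, 0.047], 0.64), ([0.594, -0.181, 0.049], 0.57), ([0.362, -0.093, 0.018], 0.44)]
screwdriver [([0.362, -0.092, 0.015], 0.78), ([0.562, 0.137, 0.054], 0.71)]
side_cutters [([0.715, -0.135, 0.008], 0.76)]
wool_tin [([0.637, 0.328, 0.021], 0.96), ([0.496, -0.212, 0.047], 0.41), ([0.563, 0.196, 0.073], 0.36)]
tape_roll [([0.767, 0.058, 0.017], 0.5), ([0.56, 0.133, 0.056], 0.31)]
{'time': np.float64(0.6), 'tool_pos': array([0.1497, 0.6068, 0.2563]), 'tool_rot': array([-0.    ,  0.1206,  0.9927,  0.    ]), 'contact_force': array([-0.284 , -0.3645,  1.2053]), 'ft_torque': array([-0.0257, -0.0398, -0.0241]), 'gripper_width': np.float64(0.9962), 'grasp_force': np.float64(0.0), 'joint_pos': array([ 1.21  ,  0.0527,  1.6129,  0.    ,  1.476 , -0.119 ])}
```

View pics/top1.png

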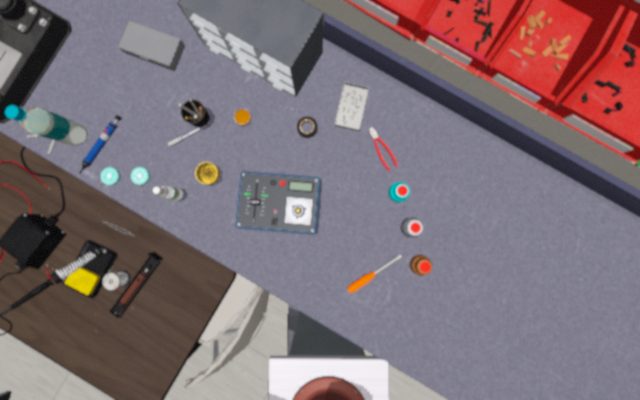

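View pics/side1.png

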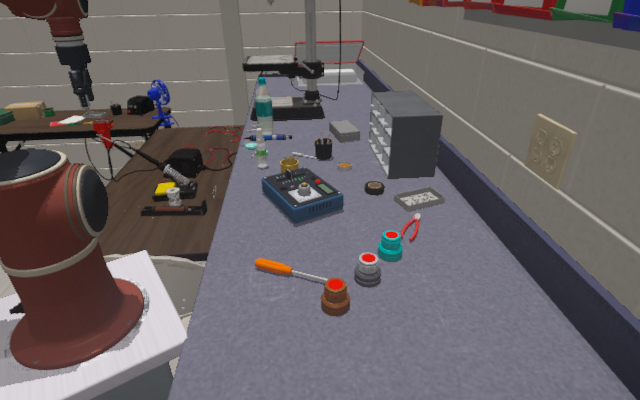

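Three plug shapes show in the top view: turquoise (400,192), dark grey with a silver collar (413,228) and brown (422,265). The grey one fits, since brown and turquoise are excluded. I'll confirm it in an enlarged crop alongside the tester.

Run:
```python
from h import *
z=np.load('top1.npz');p=z['p'];d=z['d'];c=manip.camera_params("top")
a=cv2.resize(p[160:245,225:330],None,fx=5,fy=5,interpolation=cv2.INTER_CUBIC)
b=cv2.resize(p[170:280,385:440],None,fx=5,fy=5,interpolation=cv2.INTER_CUBIC)[:425]
cv2.imwrite('pics/crop1.png',np.hstack([a,b])[:,:,::-1])
W=np.array([[world(c,d,u,v) for u in range(640)] for v in range(400)])
# tester panel
m=(np.abs(W[:,:,2]-.052)<.006)&(np.abs(W[:,:,0]-.56)<.13)&(np.abs(W[:,:,1]-.16)<.15)
n,l,s,_=cv2.connectedComponentsWithStats(m.astype(np.uint8));i=1+np.argmax(s[1:,4])
m2=l==i
q=W[m2][:,:2].astype(np.float32);print(s[i],cv2.minAreaRect(q))
# plug top
m=(W[:,:,2]>.044)&(np.hypot(W[:,:,0]-.497,W[:,:,1]+.208)<.04)
q=W[m];print("plug",len(q),q.mean(0),q.min(0),q.max(0))
hsv=cv2.cvtColor(p,cv2.COLOR_RGB2HSV)
red=(hsv[:,:,1]>150)&((hsv[:,:,0]<8)|(hsv[:,:,0]>172))&m
print("red disc",W[red].mean(0),red.sum())
m=(W[:,:,2]>.065)&(np.abs(W[:,:,0]-.56)<.09)&(np.abs(W[:,:,1]-.16)<.12)
n,l,s,cc=cv2.connectedComponentsWithStats(m.astype(np.uint8))
for i in range(1,n):
  if s[i,4]>3: print("tall",s[i],W[l==i].mean(0))
```

```text
[ 236  172   84   63 4146] ((0.5634832382202148, 0.134353905916214), (0.20959775149822235, 0.14963850378990173), 85.76824951171875)
plug 206 [ 0.50053526 -0.21917275  0.053364  ] [ 0.48143947 -0.23996267  0.04423851] [ 0.5202569  -0.20026005  0.05873983]
red disc [ 0.50141893 -0.22115892  0.05447927] 53
tall [249 199  10   7  62] [0.56288607 0.19206946 0.07440147]
tall [292 205  14  14 136] [0.5412428  0.07937063 0.07931934]
```

View pics/crop1.png

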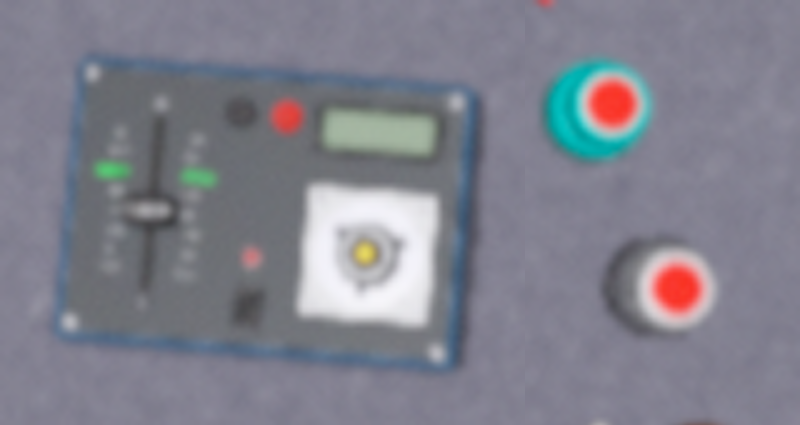

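The crop shows the turquoise plug at top right and the dark-skirted, silver-collared plug below it at about (678,288), which is the one meant. The fader cap sits at (150,210), below the green line at about y=173. The lowest pin points down at (363,287) from the spigot at (366,253). I'm moving above the fader now.

```bash
cat >> h.py <<'E'
def go(x,y,z,yaw):
    s=manip.state();q=s["tool_rot"];r=R.from_quat([q[1],q[2],q[3],q[0]])
    dx=r.inv().apply(np.array([x,y,z])-s["tool_pos"])
    a=np.radians(yaw);Y=np.array([np.cos(a),np.sin(a),0]);X=np.cross(Y,[0,0,-1])
    t=R.from_matrix(np.array([X,Y,[0,0,-1]]).T)
    print("shift now-axes",dx.round(4),"rotvec",(r.inv()*t).as_rotvec().round(4),"shift in target axes",t.inv().apply(np.array([x,y,z])-s["tool_pos"]).round(4))
E
python3 -m inch '[[[-0.04,-0.025,0],[0,0,0],1],[[-0.04,-0.025,0],[0,0,0],1],[[-0.04,-0.025,0],[0,0,0],1],[[-0.04,-0.025,0],[0,0,0],1],[[-0.04,-0.025,0],[0,0,0],1],[[-0.04,-0.025,0],[0,0,0],1],[[-0.04,-0.025,0],[0,0,0],1],[[-0.04,-0.025,0],[0,0,0],1]]'
python3 -m inch '[[[-0.036,-0.021,0.01],[0,0,0],1],[[-0.036,-0.021,0.01],[0,0,0],1],[[-0.036,-0.021,0.01],[0,0,0],1],[[-0.036,-0.021,0.01],[0,0,0],1],[[-0.036,-0.021,0.01],[0,0,0],1],[[0,0,0],[0,0,0.14],1],[[0,0,0],[0,0,0.14],1],[[0,0,0],[0,0,0.14],1]]'
python3 -m inch '[[[0,0,0],[0,0,0.14],1],[[0,0,0],[0,0,0.14],1],[[0,0,0],[0,0,0.14],1],[[0,0,0],[0,0,0.14],1],[[0,0,0],[0,0,0.14],1],[[0,0,0],[0,0,0.14],1],[[0,0,0],[0,0,0.14],1],[[0,0,0],[0,0,0],1]]'
python3 - <<'E'
from h import *
print(st()); go(.5629,.1921,.2,-4.23)
p,d,c=grab("wrist","wrist1.png"); np.savez('w1.npz',p=p,d=d,rv=c["rvec"],tv=c["tvec"],K=c["camera_matrix"])
E
```

```text
time: 1.4
tool_pos: [0.4135, 0.3345, 0.2567]
tool_rot: [0.0, 0.121, 0.993, 0.0]
contact_force: [0.8, 0.1, 0.5]
gripper_width: 1.003
grasp_force: 0.0
time: 2.2
tool_pos: [0.5624, 0.1904, 0.2061]
tool_rot: [-0.0, 0.328, 0.945, -0.0]
contact_force: [-0.4, 0.0, 0.7]
gripper_width: 0.998
grasp_force: 0.0
time: 3.0
tool_pos: [0.5621, 0.1909, 0.2064]
tool_rot: [0.0, 0.732, 0.682, 0.0]
contact_force: [-0.3, -0.4, -1.8]
gripper_width: 0.997
grasp_force: 0.0
{'time': np.float64(3.0), 'tool_pos': array([0.5621, 0.1909, 0.2064]), 'tool_rot': array([0.    , 0.7317, 0.6816, 0.    ]), 'contact_force': array([-0.342 , -0.3967, -1.8141]), 'ft_torque': array([-0.0239, -0.0187,  0.0067]), 'gripper_width': np.float64(0.997), 'grasp_force': np.float64(0.0), 'joint_pos': array([ 0.2021,  0.0143,  1.7367, -0.    ,  1.3904,  0.2729])}
shift now-axes [0.0012 0.0007 0.0064] rotvec [ 0.0001 -0.      0.003 ] shift in target axes [0.0012 0.0007 0.0064]
```

View pics/wrist1.png

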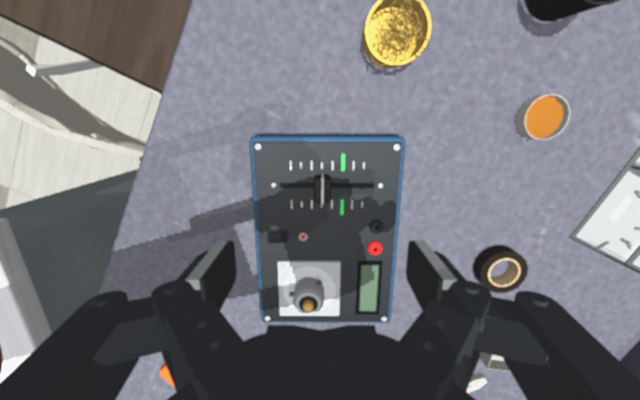

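The wrist view shows the fader cap at about (323,190), the green line marks at (343,162) and (341,207), and the socket at (308,290).

Run:
```python
from h import *
z=np.load('w1.npz');p=z['p'];d=z['d'];c=dict(rvec=z['rv'],tvec=z['tv'],camera_matrix=z['K'])
hsv=cv2.cvtColor(p,cv2.COLOR_RGB2HSV).astype(int)
g=(np.abs(hsv[:,:,0]-62)<15)&(hsv[:,:,1]>120)&(hsv[:,:,2]>90)
n,l,s,cc=cv2.connectedComponentsWithStats(g.astype(np.uint8))
for i in range(1,n):
  if s[i,4]>15: print("green",s[i],world(c,d,*cc[i],z=.052).round(4))
W=np.array([[world(c,d,u,v) if d[v,u]>0 else [0,0,0] for u in range(240,420)] for v in range(120,330)])
m=(np.abs(W[:,:,2]-.074)<.004)&(W[:,:,1]>.15)
print("cap",W[m].mean(0).round(4),W[m].min(0).round(4),W[m].max(0).round(4))
hh=np.zeros((400,640),bool);hh[120:330,240:420]=m
v,u=np.nonzero(hh);print(u.min(),u.max(),v.min(),v.max(),world(c,d,(u.min()+u.max())/2,(v.min()+v.max())/2,z=.074))
m=(np.abs(W[:,:,2]-.052)<.004);r=cv2.minAreaRect(W[m][:,:2].astype(np.float32));print(r)
a=p[130:330,230:430];cv2.imwrite('pics/crop2.png',cv2.resize(a,(600,600),interpolation=cv2.INTER_CUBIC)[:,:,::-1])
```

```text
green [341 153   4  19  72] [0.5847 0.2134 0.052 ]
green [340 199   4  17  65] [0.5815 0.1684 0.052 ]
cap [0.5632 0.1936 0.0748] [0.555 0.181 0.07 ] [0.5714 0.2049 0.0777]
313 330 177 203 [0.56305949 0.19305984 0.074     ]
((0.5634312629699707, 0.13473299145698547), (0.20895063877105713, 0.148345947265625), 85.58808898925781)
```

View pics/crop2.png

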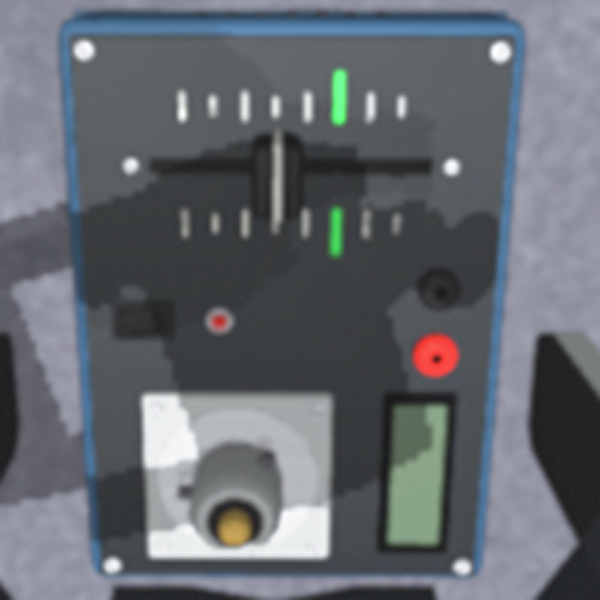

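The crop gives cap to green line of about 20 mm along +x (tool y), agreeing with the geometry. I'm descending, gripping the cap along the slot and moving it.

```bash
python3 -m inch '[[[0.002,0.001,0.03],[0,0,0.003],1],[[0,0,0.03],[0,0,0],0.5],[[0,0,0.03],[0,0,0],0.4],[[0,0,0.02],[0,0,0],0.4],[[0,0,0.01],[0,0,0],0.4],[[0,0,0],[0,0,0],0.2],[[0,0,0],[0,0,0],0.1],[[0,0,0],[0,0,0],0]]'
python3 -m inch '[[[0,0,0],[0,0,0],0],[[0,0,0],[0,0,0],0],[[0,0,0],[0,0,0],0]]'
python3 - <<'E'
from h import *
print(st()); go(.5829,.1915,.086,-4.3)
E
```

```text
time: 3.85
tool_pos: [0.563, 0.1928, 0.0861]
tool_rot: [-0.0, 0.733, 0.681, -0.0]
contact_force: [0.7, 0.0, -8.6]
gripper_width: 0.165
grasp_force: 62.2
time: 4.15
tool_pos: [0.563, 0.1928, 0.0861]
tool_rot: [-0.0, 0.733, 0.681, -0.0]
contact_force: [1.0, -0.2, -8.7]
gripper_width: 0.166
grasp_force: 62.1
{'time': np.float64(4.15), 'tool_pos': array([0.563 , 0.1928, 0.0861]), 'tool_rot': array([-0.000e+00,  7.327e-01,  6.805e-01, -2.000e-04]), 'contact_force': array([ 1.0163, -0.1734, -8.7388]), 'ft_torque': array([-0.0199, -0.1218, -0.0094]), 'gripper_width': np.float64(0.1659), 'grasp_force': np.float64(62.0681), 'joint_pos': array([ 2.0490e-01,  1.4620e-01,  1.8124e+00, -1.0000e-04,  1.1833e+00,
        2.7890e-01])}
shift now-axes [0.0002 0.0199 0.0001] rotvec [-0.0003  0.0002  0.0012] shift in target axes [0.0002 0.0199 0.0001]
```

```bash
python3 -m inch '[[[0,0.005,0],[0,0,0],0],[[0,0.005,0],[0,0,0],0],[[0,0.005,0],[0,0,0],0],[[0,0.005,0],[0,0,0],0],[[0,0,0],[0,0,0],0],[[0,0,0],[0,0,0],0.3],[[0,0,0],[0,0,0],0.4],[[0,0,0],[0,0,0],0.4]]'
python3 -m inch '[[[0,0,-0.03],[0,0,0],0.4],[[0,0,-0.04],[0,0,0],0.6],[[0,0,-0.05],[0,0,0],1],[[0,0,0],[0,0,0],1],[[0,0,0],[0,0,0],1]]'
python3 - <<'E'
from h import *
p,d,c=grab("wrist")
cv2.imwrite('pics/crop3.png',cv2.resize(p[120:330,220:440],(660,600),interpolation=cv2.INTER_CUBIC)[:,:,::-1])
hsv=cv2.cvtColor(p,cv2.COLOR_RGB2HSV).astype(int)
g=(np.abs(hsv[:,:,0]-62)<15)&(hsv[:,:,1]>120)&(hsv[:,:,2]>90)
n,l,s,cc=cv2.connectedComponentsWithStats(g.astype(np.uint8))
for i in range(1,n):
  if s[i,4]>15: print("green",s[i],world(c,d,*cc[i],z=.052).round(4))
W=np.array([[world(c,d,u,v) if d[v,u]>0 else [0,0,0] for u in range(240,420)] for v in range(120,330)])
m=(np.abs(W[:,:,2]-.074)<.004)&(W[:,:,1]>.15)
print("cap",W[m].mean(0).round(4),W[m].min(0).round(4),W[m].max(0).round(4))
print(st())
go(.501,-.220,.2,-60)
E
```

```text
time: 4.95
tool_pos: [0.5849, 0.1919, 0.0887]
tool_rot: [0.001, 0.733, 0.681, 0.002]
contact_force: [-0.5, 0.6, 0.2]
gripper_width: 0.4
grasp_force: 0.0
time: 5.45
tool_pos: [0.5849, 0.1919, 0.2103]
tool_rot: [0.002, 0.733, 0.681, 0.003]
contact_force: [-0.5, -0.8, 0.3]
gripper_width: 1.003
grasp_force: 0.0
green [316 156   5  18  71] [0.5846 0.2134 0.052 ]
green [316 205   4  12  43] [0.5808 0.1658 0.052 ]
cap [0.5839 0.1918 0.0747] [0.5752 0.1789 0.0701] [0.5924 0.2034 0.0774]
{'time': np.float64(5.5), 'tool_pos': array([0.5837, 0.1916, 0.2077]), 'tool_rot': array([7.000e-04, 7.327e-01, 6.805e-01, 1.200e-03]), 'contact_force': array([-0.3677,  0.6722,  0.0093]), 'ft_torque': array([ 0.0172, -0.0409, -0.0137]), 'gripper_width': np.float64(0.9991), 'grasp_force': np.float64(0.0), 'joint_pos': array([1.9610e-01, 5.9900e-02, 1.6875e+00, 1.0000e-04, 1.3915e+00,
       2.6990e-01])}
shift now-axes [-0.4166 -0.0521  0.0073] rotvec [ 0.002  -0.002   0.9733] shift in target axes [-0.2774  0.3151  0.0077]
```

View pics/crop3.png

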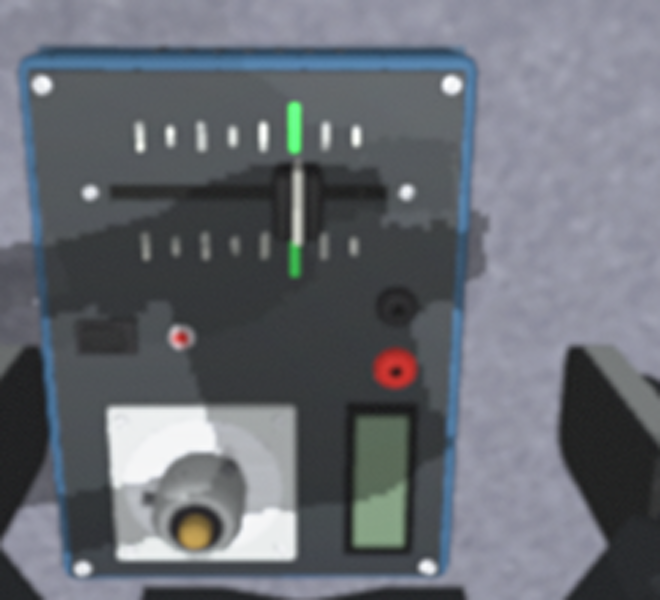

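The white line on the cap (297,200) now sits on the green marks (295,128) and (295,262), within about 1 mm. Next I move to the plug, with the fingers turned across the line of its look-alikes.

```bash
python3 -m inch '[[[-0.046,-0.006,0],[0,0,0],1],[[-0.046,-0.006,0],[0,0,0],1],[[-0.046,-0.006,0],[0,0,0],1],[[-0.046,-0.006,0],[0,0,0],1],[[-0.046,-0.006,0],[0,0,0],1],[[-0.046,-0.006,0],[0,0,0],1],[[-0.046,-0.006,0],[0,0,0],1],[[-0.046,-0.006,0],[0,0,0],1]]'
python3 -m inch '[[[-0.046,-0.004,0],[0,0,0],1],[[0,0,0],[0,0,0.14],1],[[0,0,0],[0,0,0.14],1],[[0,0,0],[0,0,0.14],1],[[0,0,0],[0,0,0.14],1],[[0,0,0],[0,0,0.14],1],[[0,0,0],[0,0,0.14],1],[[0,0,0],[0,0,0.14],1]]'
python3 -m inch '[[[0,0,0],[0,0,0.14],1],[[0,0,0],[0,0,0.115],1],[[0,0,0],[0,0,0],1],[[0,0,0],[0,0,0],1]]'
python3 - <<'E'
from h import *
p,d,c=grab("wrist","wrist3.png")
print(st())
W=np.array([[world(c,d,u,v) if d[v,u]>0 else [0,0,0] for u in range(640)] for v in range(400)])
hsv=cv2.cvtColor(p,cv2.COLOR_RGB2HSV)
m=(np.abs(W[:,:,2]-.053)<.006)&(np.hypot(W[:,:,0]-.501,W[:,:,1]+.220)<.04)
cc,r=cv2.minEnclosingCircle(W[m][:,:2].astype(np.float32));print("top",m.sum(),W[m].mean(0),cc,r)
red=(hsv[:,:,1]>150)&((hsv[:,:,0]<8)|(hsv[:,:,0]>172))&m
v,u=np.nonzero(red);print("red",red.sum(),u.mean(),v.mean(),world(c,d,u.mean(),v.mean(),z=.053))
x,y,_=world(c,d,u.mean(),v.mean(),z=.053)
go(x,y,.053,-75)
E
```

```text
time: 6.3
tool_pos: [0.5066, -0.1733, 0.2045]
tool_rot: [-0.001, 0.733, 0.68, -0.0]
contact_force: [0.3, 0.1, -0.6]
gripper_width: 1.0
grasp_force: 0.0
time: 7.1
tool_pos: [0.4998, -0.2171, 0.2042]
tool_rot: [-0.001, 0.968, 0.253, -0.001]
contact_force: [-0.8, -0.2, 0.4]
gripper_width: 0.998
grasp_force: 0.0
time: 7.5
tool_pos: [0.5002, -0.2173, 0.205]
tool_rot: [-0.001, 0.991, 0.132, -0.001]
contact_force: [-0.3, 0.5, -0.2]
gripper_width: 1.0
grasp_force: 0.0
{'time': np.float64(7.55), 'tool_pos': array([ 0.5003, -0.2174,  0.2053]), 'tool_rot': array([-5.000e-04,  9.913e-01,  1.315e-01, -7.000e-04]), 'contact_force': array([ 0.4183,  0.6606, -0.1705]), 'ft_torque': array([-0.0091,  0.0044,  0.0309]), 'gripper_width': np.float64(0.9981), 'grasp_force': np.float64(0.0), 'joint_pos': array([-0.5463, -0.0996,  1.8489, -0.    ,  1.3939,  0.7606])}
top 1324 [ 0.50178228 -0.22003866  0.05374995] (0.5008389353752136, -0.2201356440782547) 0.02084239199757576
red 557 323.97127468581687 187.98563734290843 [ 0.5004851  -0.22068623  0.053     ]
shift now-axes [-0.0005  0.0034  0.1523] rotvec [-0.0012  0.0012  0.0021] shift in target axes [-0.0007  0.0033  0.1523]
```

View pics/wrist3.png

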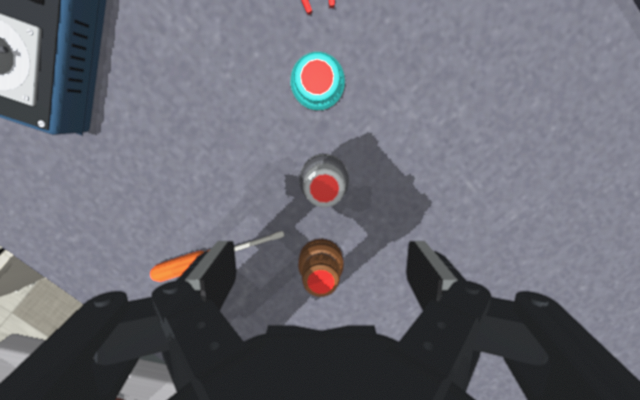

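The wrist view shows the grey plug's disc at (324,188), central between the fingers. The screwdriver tip at (280,235) and the brown plug at (321,268) are clear of the descent.

```bash
python3 -m inch '[[[-0.0005,0.003,0.04],[0,0,0.002],1],[[0,0,0.04],[0,0,0],1],[[0,0,0.04],[0,0,0],1],[[0,0,0.02],[0,0,0],1],[[0,0,0.012],[0,0,0],1],[[0,0,0],[0,0,0],0.7],[[0,0,0],[0,0,0],0.3],[[0,0,0],[0,0,0],0]]'
python3 -m inch '[[[0,0,0],[0,0,0],0],[[0,0,0],[0,0,0],0],[[0,0,0],[0,0,0],0],[[0,0,0],[0,0,0],0]]'
python3 - <<'E'
from h import *
print(st())
E
```

```text
time: 8.35
tool_pos: [0.5023, -0.2214, 0.0563]
tool_rot: [0.001, 0.992, 0.13, 0.001]
contact_force: [-0.6, 0.1, 3.8]
gripper_width: 0.518
grasp_force: 2.3
time: 8.75
tool_pos: [0.5026, -0.2216, 0.0567]
tool_rot: [0.001, 0.992, 0.13, 0.002]
contact_force: [0.8, 0.4, 6.5]
gripper_width: 0.458
grasp_force: 61.1
{'time': np.float64(8.75), 'tool_pos': array([ 0.5026, -0.2216,  0.0567]), 'tool_rot': array([0.0013, 0.9916, 0.1296, 0.0017]), 'contact_force': array([0.7929, 0.3847, 6.5075]), 'ft_torque': array([ 0.1629,  0.0096, -0.0642]), 'gripper_width': np.float64(0.4584), 'grasp_force': np.float64(61.1353), 'joint_pos': array([-5.5080e-01,  8.4000e-02,  1.9373e+00,  1.0000e-04,  1.1160e+00,
        7.6010e-01])}
```

```bash
python3 -m inch '[[[0,0,-0.02],[0,0,0],0],[[0,0,-0.04],[0,0,0],0],[[0,0,-0.04],[0,0,0],0],[[0,0,-0.03],[0,0,0],0],[[0,0,0],[0,0,0],0],[[0,0,0],[0,0,0],0]]'
python3 - <<'E'
from h import *
print(st()); go(.5413,.0798,.18,-75)
E
```

```text
time: 9.35
tool_pos: [0.501, -0.2207, 0.1847]
tool_rot: [0.0, 0.992, 0.13, 0.0]
contact_force: [-0.3, -0.2, -1.3]
gripper_width: 0.46
grasp_force: 60.6
{'time': np.float64(9.35), 'tool_pos': array([ 0.501 , -0.2207,  0.1847]), 'tool_rot': array([4.000e-04, 9.916e-01, 1.296e-01, 4.000e-04]), 'contact_force': array([-0.3173, -0.2061, -1.343 ]), 'ft_torque': array([-0.0201, -0.0116, -0.0064]), 'gripper_width': np.float64(0.4596), 'grasp_force': np.float64(60.5561), 'joint_pos': array([-5.5080e-01, -7.7900e-02,  1.8642e+00, -1.0000e-04,  1.3541e+00,
        7.6010e-01])}
shift now-axes [ 0.1161 -0.2801  0.0045] rotvec [ 0.0009 -0.0008 -0.0019] shift in target axes [ 0.1167 -0.2798  0.0047]
```

```bash
python3 -m inch '[[[0.0165,-0.04,0],[0,0,0],0],[[0.0165,-0.04,0],[0,0,0],0],[[0.0165,-0.04,0],[0,0,0],0],[[0.0165,-0.04,0],[0,0,0],0],[[0.0165,-0.04,0],[0,0,0],0],[[0.0165,-0.04,0],[0,0,0],0],[[0.017,-0.04,0],[0,0,0],0],[[0,0,0],[0,0,0],0]]'
python3 - <<'E'
from h import *
p,d,c=grab("wrist","wrist4.png")
print(st()); go(.5413,.0798,.16,-75)
W=np.array([[world(c,d,u,v) if d[v,u]>0 else [0,0,0] for u in range(640)] for v in range(400)])
hsv=cv2.cvtColor(p,cv2.COLOR_RGB2HSV)
red=(hsv[:,:,1]>150)&((hsv[:,:,0]<8)|(hsv[:,:,0]>172))&(np.hypot(W[:,:,0]-.541,W[:,:,1]-.08)<.04)&(W[:,:,2]>.1)
v,u=np.nonzero(red)
if len(u): print(len(u),W[red].mean(0),cv2.minEnclosingCircle(W[red][:,:2].astype(np.float32)),W[red].max(0)-W[red].min(0))
E
```

```text
time: 10.15
tool_pos: [0.5396, 0.084, 0.1814]
tool_rot: [-0.001, 0.991, 0.132, -0.002]
contact_force: [-0.0, -0.1, -1.6]
gripper_width: 0.46
grasp_force: 60.9
{'time': np.float64(10.2), 'tool_pos': array([0.5396, 0.0819, 0.1814]), 'tool_rot': array([-2.000e-04,  9.913e-01,  1.317e-01, -2.400e-03]), 'contact_force': array([-0.9134, -0.3572, -1.2708]), 'ft_torque': array([-0.0071,  0.0141, -0.0277]), 'gripper_width': np.float64(0.4577), 'grasp_force': np.float64(60.91), 'joint_pos': array([ 1.4200e-02, -7.5200e-02,  1.8674e+00, -1.0000e-04,  1.3542e+00,
        1.3209e+00])}
shift now-axes [0.0012 0.0025 0.0214] rotvec [-0.0011  0.0047  0.0024] shift in target axes [0.0011 0.0024 0.0214]
2384 [0.53863233 0.08339883 0.17914751] ((0.5435534119606018, 0.07809527963399887), 0.021461084485054016) [0.03756239 0.03625115 0.07139164]
```

View pics/wrist4.png

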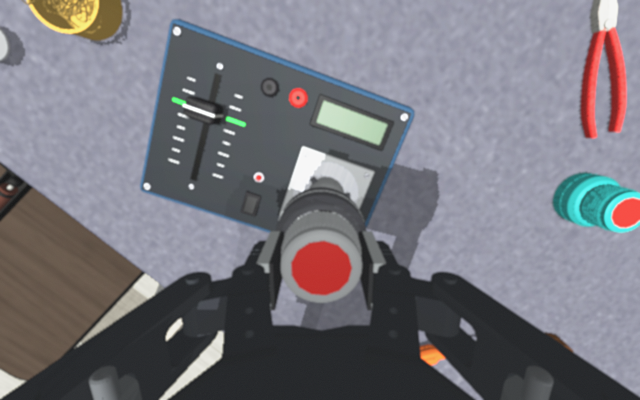

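The plug hangs straight between the pads, with its red disc at (321,268). The socket lies behind it at about (330,180). Next: disc centre relative to the TCP.

```bash
python3 -m inch '[[[0,0,0],[0,0,0],0],[[0,0,0],[0,0,0],0]]'
python3 - <<'E'
from h import *
p,d,c=grab("wrist"); s=st(); print(s)
hsv=cv2.cvtColor(p,cv2.COLOR_RGB2HSV)
red=((hsv[:,:,1]>130)&((hsv[:,:,0]<8)|(hsv[:,:,0]>172))).astype(np.uint8)
n,l,k,cc=cv2.connectedComponentsWithStats(red);i=1+np.argmax(k[1:,4])
print(k[i],cc[i])
u=k[i][0]+k[i][2]/2-.5;v=k[i][1]+k[i][3]/2-.5
zz=world(c,d,u,v);w=world(c,d,*cc[i],z=s["tool_pos"][2]-.0037)
print("disc depth",zz,"fixed z",w,"minus tcp",w-s["tool_pos"])
go(.5413-(w-s["tool_pos"])[0],.0798-(w-s["tool_pos"])[1],.14,-75)
E
```

```text
time: 10.4
tool_pos: [0.5405, 0.0787, 0.183]
tool_rot: [0.0, 0.992, 0.129, -0.001]
contact_force: [0.2, -1.0, -0.4]
gripper_width: 0.458
grasp_force: 60.9
{'time': np.float64(10.45), 'tool_pos': array([0.5407, 0.0786, 0.1834]), 'tool_rot': array([ 0.000e+00,  9.917e-01,  1.287e-01, -8.000e-04]), 'contact_force': array([-0.3789, -0.1655, -1.6745]), 'ft_torque': array([ 0.0174, -0.0022,  0.0133]), 'gripper_width': np.float64(0.4564), 'grasp_force': np.float64(60.9103), 'joint_pos': array([ 8.2000e-03, -7.7700e-02,  1.8662e+00, -3.0000e-04,  1.3545e+00,
        1.3210e+00])}
[ 573   27   44  109 2589] [595.02896871  79.79258401]
disc depth [ 0.7048786  -0.15492355  0.00180409] fixed z [ 0.64724328 -0.00584802  0.1797    ] minus tcp [ 0.10654328 -0.08444802 -0.0037    ]
shift now-axes [-0.0805 -0.1099  0.0435] rotvec [-0.0001  0.0015 -0.0037] shift in target axes [-0.0802 -0.1102  0.0434]
```

Run:
```python
from h import *
p,d,c=grab("wrist"); s=st()
hsv=cv2.cvtColor(p,cv2.COLOR_RGB2HSV)
red=((hsv[:,:,1]>130)&((hsv[:,:,0]<8)|(hsv[:,:,0]>172))).astype(np.uint8)
red[:225]=0;red[310:]=0;red[:,:270]=0;red[:,370:]=0
n,l,k,cc=cv2.connectedComponentsWithStats(red);i=1+np.argmax(k[1:,4])
print(k[i],cc[i])
zz=world(c,d,*cc[i]);w=zz
print(s["tool_pos"],"disc",zz,"minus tcp",w-s["tool_pos"])
o=w-s["tool_pos"]
go(.5413-o[0],.0798-o[1],.14,-75)
```

```text
[ 292  242   59   53 2432] [320.75616776 267.78618421]
[0.5409 0.0785 0.1837] disc [0.53986916 0.07811157 0.18123822] minus tcp [-0.00103084 -0.00038843 -0.00246178]
shift now-axes [ 0.0019 -0.0012  0.0437] rotvec [-0.0001  0.001  -0.0039] shift in target axes [ 0.0018 -0.0012  0.0437]
```

```bash
python3 -m inch '[[[0.002,-0.001,0.02],[0,0,-0.003],0],[[0,0,0.02],[0,0,0],0],[[0,0,0.008],[0,0,0],0],[[0,0,0.005],[0,0,0],0],[[0,0,0.003],[0,0,0],0],[[0,0,0],[0,0,0],0],[[0,0,0],[0,0,0],0]]'
python3 -m inch '[[[0,0,0.002],[0,0,0],0],[[0,0,0.002],[0,0,0],0],[[0,0,0],[0,0,0],0],[[0,0,0],[0,0,0],0]]'
python3 -c "
from h import *
print(st());go(.5423,.0802,.124,-75)"
```

```text
time: 11.2
tool_pos: [0.5434, 0.0812, 0.1292]
tool_rot: [0.0, 0.991, 0.131, 0.001]
contact_force: [0.2, -0.6, -1.1]
gripper_width: 0.455
grasp_force: 60.9
time: 11.6
tool_pos: [0.5433, 0.0813, 0.125]
tool_rot: [0.0, 0.991, 0.131, 0.001]
contact_force: [0.1, -0.4, 2.9]
gripper_width: 0.455
grasp_force: 61.3
{'time': np.float64(11.6), 'tool_pos': array([0.5433, 0.0813, 0.125 ]), 'tool_rot': array([1.000e-04, 9.914e-01, 1.311e-01, 6.000e-04]), 'contact_force': array([ 0.1131, -0.3949,  2.8963]), 'ft_torque': array([-0.0473,  0.0406, -0.0028]), 'gripper_width': np.float64(0.455), 'grasp_force': np.float64(61.3448), 'joint_pos': array([ 0.013 , -0.0086,  1.9034,  0.    ,  1.2457,  1.3209])}
shift now-axes [-0.0013  0.0008  0.001 ] rotvec [ 0.0003 -0.0011  0.0011] shift in target axes [-0.0013  0.0008  0.001 ]
```

```bash
cat > chk.py <<'E'
from h import *
import sys
s=manip.state();z=s["tool_pos"][2];t=s["ft_torque"][2]
print("  z %.4f F %s T %s j6 %.3f"%(z,np.round(s["contact_force"],1),np.round(s["ft_torque"],2),s["joint_pos"][5]))
sys.exit(z<.1228 or abs(t)>.6 or np.linalg.norm(s["contact_force"])>20)
E
python3 -m inch '[[[0,0,0.001],[0,0,0],0],[[0,0,0.001],[0,0,0],0],[[0,0,0],[0,0,0],0]]' >/dev/null; python3 chk.py || exit
python3 -m inch '[[[0,0,0],[0,0,-0.06],0],[[0,0,0],[0,0,-0.06],0]]' >/dev/null; python3 chk.py || exit
python3 -m inch '[[[0,0,0],[0,0,-0.06],0],[[0,0,0],[0,0,-0.06],0]]' >/dev/null; python3 chk.py || exit
python3 -m inch '[[[0,0,0],[0,0,-0.06],0],[[0,0,0],[0,0,-0.06],0]]' >/dev/null; python3 chk.py || exit
python3 -m inch '[[[0,0,0],[0,0,-0.06],0],[[0,0,0],[0,0,-0.06],0]]' >/dev/null; python3 chk.py
```

```text
z 0.1247 F [-3.1  0.3 10.4] T [ 0.05  0.67 -0.02] j6 1.321False
```

```bash
sed -i 's/sys.exit(\(.*\))$/sys.exit(int(\1))/' chk.py
python3 -m inch '[[[-0.0013,0.0008,0],[0,0,0],0],[[0,0,0],[0,0,0],0]]' >/dev/null; python3 chk.py || exit
python3 -m inch '[[[0,0,0],[0,0,-0.06],0],[[0,0,0],[0,0,-0.06],0]]' >/dev/null; python3 chk.py || exit
python3 -m inch '[[[0,0,0],[0,0,-0.06],0],[[0,0,0],[0,0,-0.06],0]]' >/dev/null; python3 chk.py || exit
python3 -m inch '[[[0,0,0],[0,0,-0.06],0],[[0,0,0],[0,0,-0.06],0]]' >/dev/null; python3 chk.py || exit
python3 -m inch '[[[0,0,0],[0,0,-0.06],0],[[0,0,0],[0,0,-0.06],0]]' >/dev/null; python3 chk.py
```

```text
z 0.1248 F [-1.2  3.1  9.3] T [0.58 0.26 0.  ] j6 1.319
  z 0.1248 F [-0.6  1.3  7.8] T [ 0.31  0.11 -0.12] j6 1.197
  z 0.1247 F [-0.6  1.9  8.4] T [ 0.34  0.04 -0.15] j6 1.077
  z 0.1248 F [-0.3  1.4  8.1] T [ 0.38  0.12 -0.14] j6 0.957
  z 0.1248 F [-0.5  1.6  8.2] T [ 0.39  0.01 -0.11] j6 0.837
```

Turning smoothly at about 8 N, with no drop yet. I'll continue.

```bash
python3 -m inch '[[[0,0,0],[0,0,-0.06],0],[[0,0,0],[0,0,-0.06],0]]' >/dev/null; python3 chk.py || exit
python3 -m inch '[[[0,0,0],[0,0,-0.06],0],[[0,0,0],[0,0,-0.06],0]]' >/dev/null; python3 chk.py || exit
python3 -m inch '[[[0,0,0],[0,0,-0.06],0],[[0,0,0],[0,0,-0.06],0]]' >/dev/null; python3 chk.py || exit
python3 -m inch '[[[0,0,0],[0,0,-0.06],0],[[0,0,0],[0,0,-0.06],0]]' >/dev/null; python3 chk.py || exit
python3 -m inch '[[[0,0,0],[0,0,-0.06],0],[[0,0,0],[0,0,-0.06],0]]' >/dev/null; python3 chk.py || exit
python3 -m inch '[[[0,0,0],[0,0,-0.06],0],[[0,0,0],[0,0,-0.06],0]]' >/dev/null; python3 chk.py || exit
python3 -m inch '[[[0,0,0],[0,0,-0.06],0],[[0,0,0],[0,0,-0.06],0]]' >/dev/null; python3 chk.py || exit
python3 -m inch '[[[0,0,0],[0,0,-0.06],0],[[0,0,0],[0,0,-0.06],0]]' >/dev/null; python3 chk.py
```

```text
z 0.1248 F [-0.1  2.3  7.8] T [ 0.43  0.07 -0.14] j6 0.717
  z 0.1248 F [-0.1  3.2  8.2] T [ 0.58  0.15 -0.15] j6 0.597
  z 0.1248 F [-0.9  2.6  8.6] T [ 0.57  0.17 -0.14] j6 0.477
  z 0.1248 F [-0.6  2.7  7.9] T [ 0.57  0.22 -0.07] j6 0.357
  z 0.1247 F [-0.4  3.5  7.6] T [ 0.75  0.26 -0.15] j6 0.237
  z 0.1243 F [0.6 0.9 5.2] T [ 0.42 -0.13 -0.04] j6 0.117
  z 0.1228 F [-0.5  0.5 -0.2] T [ 0.16  0.07 -0.06] j6 -0.004
  z 0.1218 F [ 0.1  1.3 -1.2] T [ 0.15 -0.15  0.03] j6 -0.124
```

It dropped into the keyways: vertical force is down to the plug's weight and z is 3 mm lower. I'm now pressing down gradually, watching force and torque.

```bash
python3 -m inch '[[[0,0,0.0015],[0,0,0],0],[[0,0,0.0015],[0,0,0],0],[[0,0,0],[0,0,0],0]]' >/dev/null; python3 chk.py
python3 -m inch '[[[0,0,0.001],[0,0,0],0],[[0,0,0.001],[0,0,0],0],[[0,0,0],[0,0,0],0]]' >/dev/null; python3 chk.py
```

```text
z 0.1188 F [ 0.4  1.3 -1.9] T [ 0.27 -0.06 -0.06] j6 -0.120
  z 0.1174 F [-3.   1.9  2.1] T [ 0.33  0.44 -0.02] j6 -0.121
```

```bash
python3 -m inch '[[[0,0,0.001],[0,0,0],0],[[0,0,0.001],[0,0,0],0],[[0,0,0],[0,0,0],0]]' >/dev/null; python3 chk.py
python3 -m inch '[[[0,0,0.001],[0,0,0],0],[[0,0,0.001],[0,0,0],0],[[0,0,0],[0,0,0],0]]' >/dev/null; python3 chk.py
python3 -m inch '[[[0,0,0.001],[0,0,0],0],[[0,0,0.001],[0,0,0],0],[[0,0,0],[0,0,0],0]]' >/dev/null; python3 chk.py
```

```text
z 0.1154 F [-4.8  1.3  3.4] T [0.32 0.72 0.02] j6 -0.121
  z 0.1135 F [-3.9  1.5  4.5] T [0.42 0.72 0.03] j6 -0.121
  z 0.1128 F [-7.7  3.  12. ] T [0.43 1.4  0.05] j6 -0.121
```

```bash
python3 -m inch '[[[0.0005,-0.0015,0],[0,0,0],0],[[0,0,0],[0,0,0],0]]' >/dev/null; python3 chk.py
python3 -m inch '[[[0,0,0.001],[0,0,0],0],[[0,0,0.001],[0,0,0],0],[[0,0,0],[0,0,0],0]]' >/dev/null; python3 chk.py
python3 -m inch '[[[0,0,0.001],[0,0,0],0],[[0,0,0.001],[0,0,0],0],[[0,0,0],[0,0,0],0]]' >/dev/null; python3 chk.py
python3 - <<'E'
from h import *
print(st())
p,d,c=grab("side")
uv,_=cv2.projectPoints(np.array([[.5413,.0798,.07]]),np.array(c["rvec"],float),np.array(c["tvec"],float),np.array(c["camera_matrix"],float),None)
u,v=uv.ravel().astype(int);print(u,v)
cv2.imwrite('pics/side2.png',cv2.resize(p[v-50:v+40,u-60:u+60],(800,600),interpolation=cv2.INTER_CUBIC)[:,:,::-1])
E
```

```text
z 0.1128 F [-2.5  1.4  7. ] T [0.26 0.37 0.09] j6 -0.121
  z 0.1127 F [-7.5  0.7 16.8] T [0.26 1.39 0.02] j6 -0.120
  z 0.1126 F [-15.2   1.2  26.9] T [ 0.13  2.39 -0.02] j6 -0.120
{'time': np.float64(16.8), 'tool_pos': array([0.5418, 0.0804, 0.1126]), 'tool_rot': array([8.000e-04, 6.588e-01, 7.523e-01, 5.000e-04]), 'contact_force': array([-15.1848,   1.2467,  26.8577]), 'ft_torque': array([ 0.1322,  2.3903, -0.0204]), 'gripper_width': np.float64(0.4573), 'grasp_force': np.float64(63.8842), 'joint_pos': array([ 1.1700e-02,  2.7000e-03,  1.9149e+00, -5.0000e-04,  1.2221e+00,
       -1.2040e-01])}
303 188
```

View pics/side2.png

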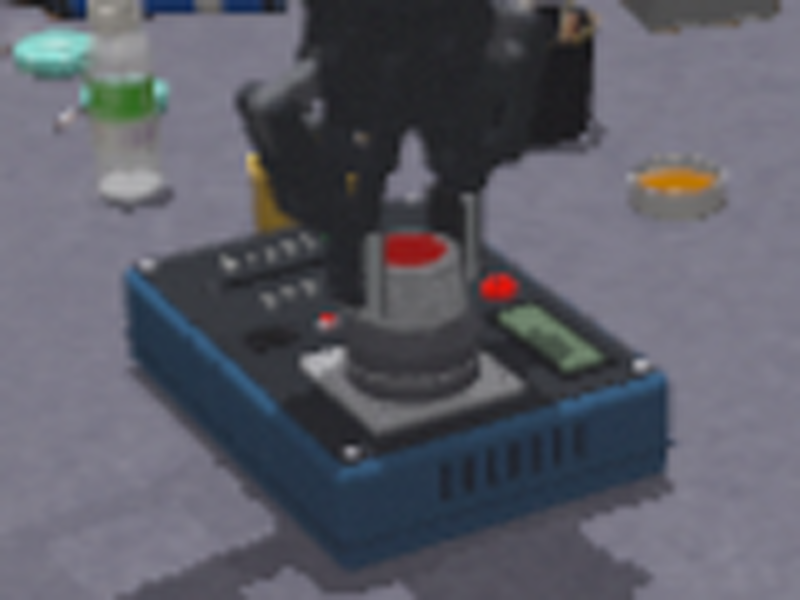

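The side view shows the plug seated on the flange, its rim at about (410,385) against the plate. z has stopped at 0.1126 while the force climbs, so it is solidly home. I'll relieve the side load.

```bash
python3 -m inch '[[[0,-0.001,-0.0005],[0,0,0],0],[[0,-0.001,-0.0005],[0,0,0],0],[[0,0,0],[0,0,0],0],[[0,0,0],[0,0,0],0]]' >/dev/null; python3 chk.py
```

```text
z 0.1127 F [-3.6  2.9 15.8] T [0.39 0.88 0.01] j6 -0.121
```

```bash
python3 -m inch '[[[0,-0.0005,0.001],[0,0,0],0],[[0,0,0],[0,0,0],0],[[0,0,0],[0,0,0],0],[[0,0,0],[0,0,0],0],[[0,0,0],[0,0,0],0],[[0,0,0],[0,0,0],0],[[0,0,0],[0,0,0],0],[[0,0,0],[0,0,0],0]]'; python3 chk.py
python3 - <<'E'
from h import *
p,d,c=grab("wrist")
for l in ("fader_top","collar"):
  print(l,[(np.round(x["point"],3).tolist(),round(x["score"],2)) for x in manip.look_for("wrist",l)])
cv2.imwrite('pics/final.png',p[:,:,::-1])
E
```

```text
time: 18.05
tool_pos: [0.5415, 0.0803, 0.1127]
tool_rot: [0.003, 0.659, 0.752, 0.003]
contact_force: [-4.6, 2.9, 19.6]
gripper_width: 0.46
grasp_force: 63.2
  z 0.1127 F [-4.6  2.9 19.6] T [0.38 1.04 0.04] j6 -0.121
fader_top [([0.58, 0.191, 0.077], 0.81)]
collar [([0.541, 0.089, 0.107], 0.63)]
```

View pics/final.png

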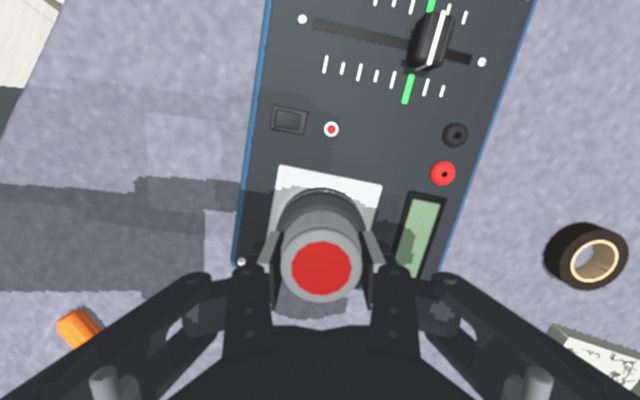

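The plug is home and held with about 20 N, steady. The fader at (432,40) is still at its green marks; the small offset is parallax from the cap's height. Handing in.

```bash
python3 -c "
from plant import manip
print(manip.job_done())"
```

```text
the job is handed in; nothing more can be done
None
```

I handed the job in at about 18 s: the fader is within about 1 mm of the green line, and the shorting plug is on the socket, still gripped and held down with about 20 N. The plug dropped about 12 mm off the pins, then stopped solid as the force rose. I never moved the gripper near the screwdriver, side cutters, tin or tape roll.

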